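Dispense a red sauce jar and ease the lid down

TASK

Send the red sauce jar out to the pass: with a fingertip press the lever pad of the red-lidded dispenser all the way down and hold it there until the jar has rolled out and lies still in the catch tray, then let the lever come up slowly under your finger so that the lid shuts fully without dropping or slamming. Touch only the red lever: leave the lids, the jars and the green dispenser alone, and do not shift or pick up anything else on the counter.

Things in the scene. Friction and masses are not known exactly. Their poses are not given: they have to be found in the camera images.
- red_unit: jar dispenser with the red lid: aluminium chute 96 mm wide, 130 mm high, fixed on a black plinth 0 to 35 mm high (varies). Origin: on the plinth, under the lever's pivot. +x points along the chute from lever to catch tray, away from the robot (up to 0.3 rad askew). Chute from x = -56 to 120 mm, then the tray to 210 mm (84 mm wide inside, floor at 12, wall tops at 55 mm)
- red_lever (a joint): angle of the red rocker, rad: lever and lid are fixed together and turn as one on a pivot 130 mm above the dispenser's origin. 0 = lever up and lid shut, 0.6 = lever fully down against its stop and lid wide open. A weak return spring and the lid's weight push it shut with roughly 1 to 4 N felt at the pad; let go, it falls shut and slams
- red_pad (a point): middle of the top face of the red press pad at the free end of the lever (44 mm along the lever, 44 mm wide, 12 mm thick, black rubber on top). It is 152 mm behind the pivot (towards the robot, along the dispenser's -x) when up; it stands about 180 mm above the dispenser's origin when up and sinks about 92 mm, on an arc, to about 85 mm when fully down. Its axes match the dispenser's at joint 0; the pad face slopes 0.27 rad, higher towards the robot, when up
- red_lid: the red lid: a flat top with a front lip 96 mm wide that closes the chute's mouth; origin on the pivot, which does not shift. Not to be touched
- red_jar: sealed sauce jar, red sauce with a white cap, 48 mm across and 70 mm long, lying across the chute behind the lid's lip. Origin at its middle. It starts about 71 mm ahead of the dispenser's origin and rolls down by itself when the lid lifts; in the tray its middle lies 140 to 185 mm ahead of the dispenser's origin, 36 mm above it
- green_unit: jar dispenser with the green lid: aluminium chute 96 mm wide, 130 mm high, fixed on a black plinth 0 to 35 mm high (varies). Origin: on the plinth, under the lever's pivot. +x points along the chute from lever to catch tray, away from the robot (up to 0.3 rad askew). Chute from x = -56 to 120 mm, then the tray to 210 mm (84 mm wide inside, floor at 12, wall tops at 55 mm)
- green_lever (a joint): angle of the green rocker, rad: lever and lid are fixed together and turn as one on a pivot 130 mm above the dispenser's origin. 0 = lever up and lid shut, 0.6 = lever fully down against its stop and lid wide open. A weak return spring and the lid's weight push it shut with roughly 1 to 4 N felt at the pad; let go, it falls shut and slams
- green_pad (a point): middle of the top face of the green press pad at the free end of the lever (44 mm along the lever, 44 mm wide, 12 mm thick, black rubber on top). It is 152 mm behind the pivot (towards the robot, along the dispenser's -x) when up; it stands about 180 mm above the dispenser's origin when up and sinks about 92 mm, on an arc, to about 85 mm when fully down. Its axes match the dispenser's at joint 0; the pad face slopes 0.27 rad, higher towards the robot, when up
- green_lid: the green lid: a flat top with a front lip 96 mm wide that closes the chute's mouth; origin on the pivot, which does not shift. Not to be touched
- green_jar: sealed sauce jar, green sauce with a white cap, 48 mm across and 70 mm long, lying across the chute behind the lid's lip. Origin at its middle. It starts about 71 mm ahead of the dispenser's origin and rolls down by itself when the lid lifts; in the tray its middle lies 140 to 185 mm ahead of the dispenser's origin, 36 mm above it
- black_cup: empty black portion cup, 60 mm across, 40 mm tall, loose, between the dispensers; origin under its centre
- stacked_cups: nested stack of black portion cups, 62 mm across, 65 mm tall, loose, between the dispensers; origin under its centre
- squeeze_bottle: yellow squeeze bottle with a red cap, 60 mm across, 170 mm tall, loose; origin under its centre
- pickle_jar: amber glass jar with a white cap, 80 mm across, 120 mm tall, loose; origin under its centre
- spatula: spatula 240 mm long, lying loose; origin under its middle
- tub_lid: white plastic tub lid 100 x 130 x 12 mm, lying loose; origin under its centre

How it is judged (in metres and radians):
On the way, in this order (a step that is already met when the one before it is completed fails the run):
1. the red lever is held fully down while the red jar lies still in its catch tray (value of joint red_lever above 0.54 rad and linear speed of red_jar below 0.03 m/s and x of red_jar in the frame of red_unit between 0.13 and 0.21 m and z of red_jar in the frame of red_unit below 0.06 m and y of red_jar in the frame of red_unit between -0.04 and 0.04 m), for 0.2 s.
2. the red lid is shut again (value of joint red_lever below 0.03 rad), for 0.2 s.
At the end, for the whole second after the job is handed in: The red lid is shut (lever within 0.03 rad of its rest) and the red jar lies still (under 0.03 m/s) in the red dispenser's catch tray (its middle 130 to 210 mm ahead of the dispenser's origin, under 60 mm above it); the green lid is shut with its jar still inside (value of joint each of red_lever, green_lever below 0.03 rad and linear speed of red_jar below 0.03 m/s and x of green_jar in the frame of green_unit below 0.1 m and x of red_jar in the frame of red_unit between 0.13 and 0.21 m and z of red_jar in the frame of red_unit below 0.06 m and y of red_jar in the frame of red_unit between -0.04 and 0.04 m); the robot touches nothing.
It fails at once if the red lid drops or slams (closes faster than 1.5 rad/s) (velocity of joint red_lever below -1.5 rad/s).
It fails at once if the green lever is pressed (over 0.06 rad) (value of joint green_lever above 0.06 rad).
It fails at once if the robot touches a lid or a sauce jar (over 1 N) (contact force between any of the fingers, the arm and red_lid above 1 N or contact force between any of the fingers, the arm and red_jar above 1 N or contact force between any of the fingers, the arm and green_lid above 1 N or contact force between any of the fingers, the arm and green_jar above 1 N).
It fails at once if the red jar leaves its dispenser (x of red_jar in the frame of red_unit above 0.22 m or z of red_jar in the frame of red_unit above 0.12 m).
It fails at once if a bystander (cup, cup stack, bottle, amber jar or tub lid over 30 mm, spatula over 40 mm) is shifted or lifted (distance of any of black_cup, stacked_cups, squeeze_bottle, pickle_jar, tub_lid from where it was at the start of the episode above 0.03 m or distance of spatula from where it was at the start of the episode above 0.04 m).
It also fails if it takes over 48 s, if anything falls off the work surface, if the arm or the gripper's body presses on something with over 40 N, if the wrist force passes 120 N, or if a joint passes its speed limit or range.

ROBOT

A 6-joint arm with a two-finger parallel gripper is mounted at the origin on the work surface. World frame = base frame: x ahead of the robot, y to its left, z up, the work surface at z = 0. Lengths are in m, angles in degrees, forces in N, time in s.
With the tool pointing down it reaches from about 0.25 to 0.725 m from the base axis. Payload 9.7 kg.
Tool frame: the origin (TCP) lies on the centre line of the jaws, within the pads' length; the fingertips stand 19 mm ahead of it and the grasp point (between the pads) is the TCP; z points along the fingers, y is the direction in which the jaws open and shut (so a half turn about z gives the same grasp; the last joint's range is limited). The gripper opens to 85 mm and grips with 20 to 120 N. Pads are 22 mm wide; open, the fingers measure 114 mm over their backs; the gripper's body (76 mm by 85 mm) begins 54 mm behind the grasp point. The pads swing forward as they close: fully open they stand 13 mm farther back than shut.
Start: joints at [76.948, 4.979, 10.078, 95.1, 0, 90], TCP at [0.124, 0.536, 0.25] pointing down, gripper open.
Joint ranges: [-179.16, 179.16], [-48.56, 103.87], [-65.8, 70.77], [-126.05, 130.52], [-82.76, 87.17], [-180, 180]. Speed limits (degrees/s): [127.2, 127.2, 147.25, 180, 180, 180].

INTERFACE

Orientations are given as [roll, pitch, yaw] about the fixed x, y, z axes, in that order (R = Rz(yaw) Ry(pitch) Rx(roll)).
In Python, from workcell import bot gives the robot as it stands.
- The arm moves only by the tool servo_tool, never from a script. Its argument "motion" is a list that holds one entry, the list of rows, each a list of 6 numbers: the shift along the tool's x, y, z in mm, then the turn, a rotation vector about the tool's x, y, z in rad. A call has 1 to 5 rows; each row shifts and turns the commanded pose from where the row before left it, along the tool's axes as they then stand; what a row does not reach is not made up. A row lasts 1/10 s, in which the tool goes at most 50 mm and 8.59 degrees, less where a joint would pass 70% of its speed; a pose out of reach is approached as far as the arm can. A call is refused whole if a number of a shift passes 50 or a number of a turn 0.15, either way. A call with a gripper value outside its range is refused whole. "gripper" is the finger opening in mm, from 0 to 85.4, set as the call begins (left out, the last holds). The fingers move at their own pace and stop on an object; "newtons" is the grip in N (left out, the last holds). Time passes only in rows, so rows that do not move let the fingers close. It gives the time, the measured TCP pose, the force and the opening at its end, in the units of the state.
- bot.get_obs(): the state, without advancing time (a new reading comes with each control period).
- bot.camera(name): name is "scene" or "top"; returns a dict with "color" (420x560x3 uint8, red, green, blue), "fx", "fy", "cx", "cy" (pixels), "k1" (the pictures are not rectified: a ray, as slopes to the right and down, at radius r is drawn at 1 + k1 r^2 times it, then the intrinsics apply), "R" (3x3) and "t" (3): a world point X has camera coordinates R X + t. Camera axes: x right, y down, z forward; pixel columns grow to the right and rows downward; lengths in m; the calibration is good to about 2 mm. A picture is of the moment at which its call begins. There is no depth.
- bot.job_done(): hands the job in, once; it reports no verdict.
Trained networks look in a picture, given as the dict that the camera call returned (one of the last four; its "shot" number tells which), for a name from the list of things; names that differ only in an ending like _2 or _b are one class to them, and where a whole thing is asked for, a point or a joint stands for the part that bears it (a point fixed in the world has none). Each returns a list of dicts, best first, with "confidence" (0 to 1); they miss things now and then, are a little off and sometimes report something else, mostly with a low value. They report only what shows in the picture. A call takes as long as a camera call.
- bot.look_for(picture, label): "rect" ([left, top, width, height] in pixels, round what is visible of it).
The state is a dict: "time": time; "q": joint angles; "qd": joint speeds; "joint_efforts": joint torques, N m; "ee_pos": TCP position; "tcp_rot": TCP orientation; "wrist_force": force on the tool from outside, world axes, zero at the start; "torque": the same for the moment, N m; "opening": finger opening in m.
Only numpy, scipy, OpenCV 4.12 (cv2) and the standard library are available. Lean on these libraries where they do the work, as an engineer would, in place of code of your own. Each camera call takes 0.05 s, during which the arm holds its last target.

## Working session

There is one attempt and no reset: what is moved stays moved. The work goes in short steps, Python scripts to look and compute and a tool call to move; the robot and the scene stay as the last step left them, time stands still between calls to the robot, and variables do not carry over. Pictures are saved under pics/ and viewed, and the job is handed in when it is done.

Besides the shell and the picture viewer there is one more tool, called after "Call:" as a command line: name --argument value ..., lists and objects as JSON in quotes. servo_tool: Moves the arm, as the interface text tells. Its arguments: {"type":"object","properties":{"motion":{"type":"array","items":{"type":"array","items":{"type":"array","items":{"type":"number"}}}},"gripper":{"type":"number"},"newtons":{"type":"number"}},"required":["motion"]}

```bash
mkdir -p pics; ls
python3 - <<'E'
from workcell import bot
import cv2,numpy as np,pickle
print(bot.get_obs())
D={}
for n in("scene","top"):
    p=bot.camera(n);D[n]=p
    cv2.imwrite(f"pics/{n}0.png",p["color"][:,:,::-1])
    print({k:v for k,v in p.items() if k!="color"})
    for l in ("red_unit","red_pad","red_lid","red_lever","red_jar","green_pad","green_lid","green_unit"):
        print(n,l,[(r["rect"],r["confidence"]) for r in bot.look_for(p,l)][:2])
pickle.dump(D,open("d0.pkl","wb"))
E
```

```text
pics
{'time': 0.0, 'q': array([7.69478098e+01, 5.01028042e+00, 1.00334566e+01, 9.50981468e+01,
       1.33605966e-03, 8.99988683e+01]), 'qd': array([ 0.00186479, -0.06803378, -0.05977323,  0.12634295,  0.01889483,
        0.04898345]), 'joint_efforts': array([-5.35294857e-04, -5.20386314e+01,  4.64808583e+01,  1.59411225e-02,
       -3.24225834e-05,  2.47266016e-06]), 'ee_pos': array([0.12415973, 0.53559617, 0.24958197]), 'tcp_rot': array([-1.79925029e+02, -1.33753931e-03,  1.66948940e+02]), 'wrist_force': array([-0.24448138,  0.1682924 , -0.3179355 ]), 'torque': array([ 0.05536113,  0.0006159 , -0.01226605]), 'opening': 0.08548321127647102}
{'fx': 424.53924377459555, 'fy': 424.53924377459555, 'cx': 276.7654463729445, 'cy': 206.09563112917127, 'k1': -0.006612764865871302, 'R': array([[ 0.76399585,  0.64502636,  0.0158535 ],
       [ 0.36869962, -0.41627551, -0.83112892],
       [-0.52950064,  0.64082423, -0.55585374]]), 't': array([-0.46143811, -0.09356118,  1.40403415]), 'shot': 1}
scene red_unit [([276.3, 148.7, 137.9, 116.9], 0.7)]
scene red_pad []
scene red_lid [([326.8, 171.5, 5
[... 524 characters left out ...]
-0.00375863],
       [-0.97977779, -0.02669933, -0.19829935],
       [ 0.19811985,  0.00923505, -0.9801343 ]]), 't': array([-3.29812992e-04,  6.13398717e-01,  1.26800797e+00]), 'shot': 2}
top red_unit [([205.2, 138.6, 41.0, 122.9], 0.61)]
top red_pad [([210.2, 196.3, 25.2, 61.2], 0.88), ([161.2, 232.3, 19.1, 78.1], 0.64)]
top red_lid [([207.1, 165.9, 31.0, 35.3], 0.65), ([346.8, 182.3, 27.0, 61.4], 0.49)]
top red_lever [([208.0, 197.0, 22.9, 57.7], 0.72), ([406.1, 201.3, 30.6, 28.1], 0.6)]
top red_jar []
top green_pad [([346.5, 185.9, 27.1, 57.4], 0.69), ([402.6, 197.8, 35.9, 31.4], 0.32)]
top green_lid [([341.4, 148.0, 36.3, 35.7], 0.64)]
top green_unit [([334.6, 123.8, 45.5, 119.4], 0.83)]
```

View pics/scene0.png

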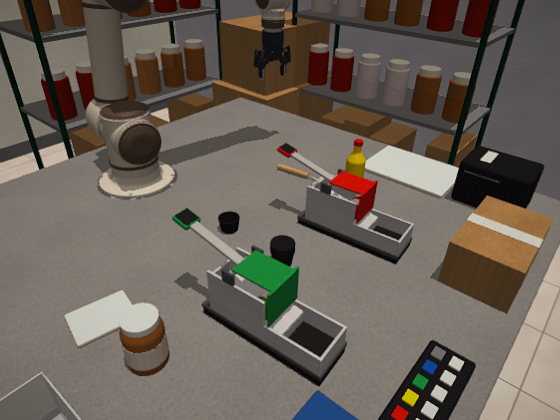

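View pics/top0.png

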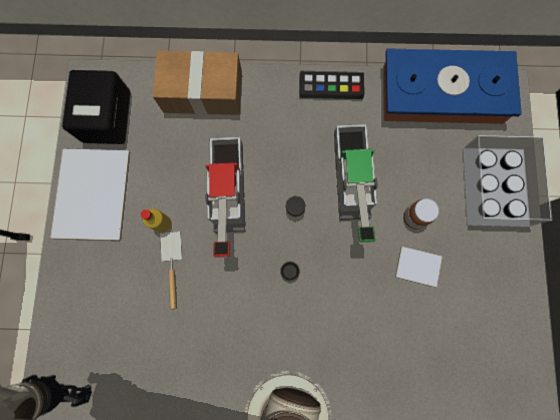

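Run:
```python
import pickle,cv2
D=pickle.load(open("d0.pkl","rb"))
a=D["top"]["color"][120:290,150:270,::-1];cv2.imwrite("pics/topc.png",cv2.resize(a,None,fx=3.5,fy=3.5,interpolation=cv2.INTER_CUBIC))
a=D["scene"]["color"][130:280,265:425,::-1];cv2.imwrite("pics/scenec.png",cv2.resize(a,None,fx=4,fy=4,interpolation=cv2.INTER_CUBIC))
```

```text
(no output)
```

View pics/topc.png

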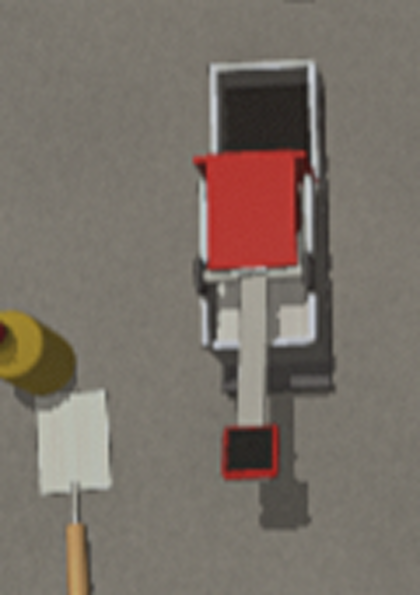

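View pics/scenec.png

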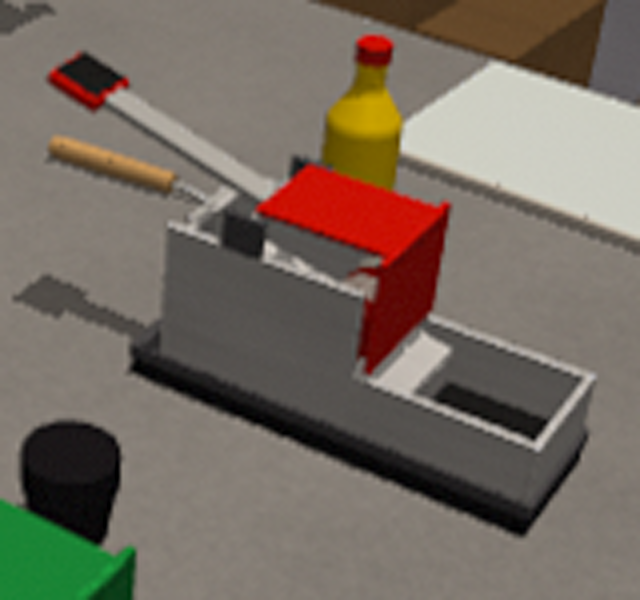

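```bash
cat > h.py <<'E'
import numpy as np,pickle
from scipy.optimize import least_squares
D=pickle.load(open("d0.pkl","rb"))
def proj(p,X):
    c=p["R"]@X+p["t"];a=c[:2]/c[2];a=a*(1+p["k1"]*(a@a))
    return np.array([p["fx"]*a[0]+p["cx"],p["fy"]*a[1]+p["cy"]])
T=lambda u,v:(np.array([u,v])+.5)/3.5-.5+[150,120]
S=lambda u,v:(np.array([u,v])+.5)/4-.5+[265,130]
E
python3 - <<'E'
from h import *
t,s=D["top"],D["scene"]
P={"pad":(T(250,451),S(89,76)),"trayL":(T(209,63),S(593,377)),"trayR":(None,None),"padbackL?":(T(223,474),S(82,55)),
"padbackR":(T(274,480),S(50,73)),"padfrontR":(T(279,427),S(97,97)),"padfrontL":(T(228,425),S(127,83)),"lidfrontL":(T(194,157),S(447,206)),"trayL2":(T(209,63),S(593,377)),"trayR2":(T(317,61),S(540,445))}
# note left = +y in world = left in top
for k,(a,b) in P.items():
    if a is None: continue
    f=lambda X:np.r_[proj(t,X)-a,proj(s,X)-b]
    r=least_squares(f,[.4,.15,.15]);print(k,r.x.round(4),r.fun.round(2))
def U(q,X):
    c,sn=np.cos(q[2]),np.sin(q[2]);return np.array([q[0]+c*X[0]-sn*X[1],q[1]+sn*X[0]+c*X[1],q[3]+X[2]])
def f(q):
    o=[]
    for k,X in (("pad",(-.152,0,.18)),("trayL",(.211,.045,.055)),("trayR2",(.211,-.045,.055))):
        a,b=P[k];o+=[proj(t,U(q,X))-a,proj(s,U(q,X))-b]
    return np.concatenate(o)
r=least_squares(f,[.5,.15,0,.02]);print(r.x.round(4),r.fun.round(2))
print(U(r.x,(-.152,0,.18)),U(r.x,(0,0,.13)))
E
```

```text
pad [0.4715 0.1955 0.1899] [-0.02 -0.02 -0.03  0.01]
trayL [0.8361 0.2724 0.067 ] [ 0.41  0.68  0.61 -0.17]
padbackL? [0.4517 0.2141 0.1932] [ 0.29  0.33  0.44 -0.08]
padbackR [0.4503 0.1762 0.192 ] [-0.42 -0.46 -0.62  0.1 ]
padfrontR [0.4926 0.1753 0.1881] [-0.46 -0.53 -0.68  0.12]
padfrontL [0.4915 0.2144 0.1844] [ 0.19  0.23  0.29 -0.05]
lidfrontL [0.7204 0.2621 0.1543] [ 0.28  0.42  0.43 -0.11]
trayL2 [0.8361 0.2724 0.067 ] [ 0.41  0.68  0.61 -0.17]
trayR2 [0.8431 0.1758 0.0714] [-0.36 -0.56 -0.49  0.13]
[0.6275 0.2067 0.0842 0.0133] [ 0.45 -1.8   0.93 -0.42  1.25  1.19 -0.57 -0.35 -1.47  0.24 -0.59  0.13]
[0.47603333 0.19393776 0.19326694] [0.62749529 0.20671574 0.14326694]
```

Call:
servo_tool --motion '[[[0, 0, 0, 0, 0, -0.1], [0, 0, 0, 0, 0, -0.1], [0, 0, 0, 0, 0, -0.1], [0, 0, 0, 0, 0, 0]]]' --gripper 0 --newtons 40

```text
time: 1.3
ee_pos: [0.1242, 0.5358, 0.2503]
tcp_rot: [-180.0, 0.0, -175.8]
wrist_force: [-0.9, -0.9, -0.1]
opening: 0.0287
```

Call:
servo_tool --motion '[[[-30, -34, 0, 0, 0, 0], [-30, -34, 0, 0, 0, 0], [-30, -34, 0, 0, 0, 0], [-30, -34, 0, 0, 0, 0], [-30, -34, 0, 0, 0, 0]]]'

```text
time: 1.8
ee_pos: [0.287, 0.3757, 0.2504]
tcp_rot: [180.0, 0.0, -176.0]
wrist_force: [1.2, 0.2, -0.3]
opening: 0.0001
```

Call:
servo_tool --motion '[[[-30, -34, 0, 0, 0, 0], [-30, -34, 0, 0, 0, 0], [-30, -34, 0, 0, 0, 0], [-20, -28, 0, 0, 0, 0], [0, 0, 0, 0, 0, 0]]]'

```text
time: 2.3
ee_pos: [0.4072, 0.2526, 0.2502]
tcp_rot: [-180.0, 0.0, -176.3]
wrist_force: [-1.3, -0.4, 0.1]
opening: -0.0
```

Call:
servo_tool --motion '[[[-15, -15, 0, 0, 0, 0], [-15, -15, 0, 0, 0, 0], [-15, -15, 0, 0, 0, 0], [0, 0, 0, 0, 0, 0], [0, 0, 0, 0, 0, 0]]]'

```text
time: 2.8
ee_pos: [0.4531, 0.214, 0.2502]
tcp_rot: [180.0, -0.0, -176.0]
wrist_force: [-0.3, 0.6, 0.6]
opening: 0.0001
```

Call:
servo_tool --motion '[[[-9, -10, 0, 0, 0, 0], [-9, -10, 0, 0, 0, 0], [0, 0, 10, 0, 0, 0], [0, 0, 5, 0, 0, 0], [0, 0, 0, 0, 0, 0]]]'

```text
time: 3.3
ee_pos: [0.4722, 0.1949, 0.234]
tcp_rot: [-180.0, -0.1, -175.9]
wrist_force: [0.1, 0.6, 0.3]
opening: 0.0002
```

```bash
cat > look.py <<'E'
import sys,cv2
from workcell import bot
i=sys.argv[1]
p=bot.camera("top");a=p["color"][120:290,150:270,::-1];a=cv2.resize(a,None,fx=3.4,fy=3.4,interpolation=cv2.INTER_CUBIC)
p=bot.camera("scene");b=p["color"][110:280,265:355+70,::-1];b=cv2.resize(b,None,fx=2.4,fy=3.4*170/170,interpolation=cv2.INTER_CUBIC) if 0 else cv2.resize(b,None,fx=2.4,fy=2.4,interpolation=cv2.INTER_CUBIC)
b=cv2.copyMakeBorder(b,0,a.shape[0]-b.shape[0],0,0,cv2.BORDER_CONSTANT)
cv2.imwrite(f"pics/l{i}.png",cv2.hconcat([a,b]));o=bot.get_obs();print(o["time"],o["ee_pos"],o["wrist_force"])
E
python3 look.py 1
```

```text
3.4 [0.47237268 0.19514615 0.23508094] [ 0.13079681  0.07694934 -0.37761145]
```

View pics/l1.png

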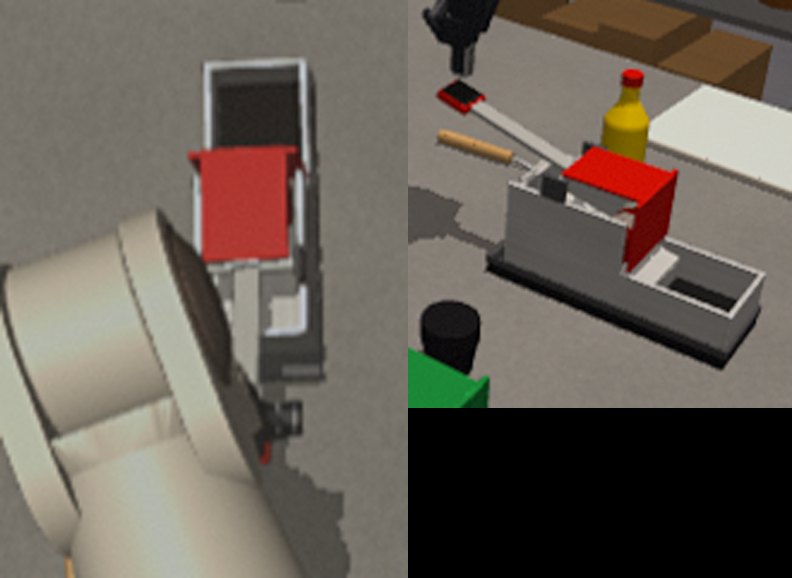

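Run:
```python
import cv2
from workcell import bot
p=bot.camera("scene");cv2.imwrite("pics/s2.png",cv2.resize(p["color"][0:300,100:500,::-1],None,fx=2,fy=2))
```

```text
(no output)
```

View pics/s2.png

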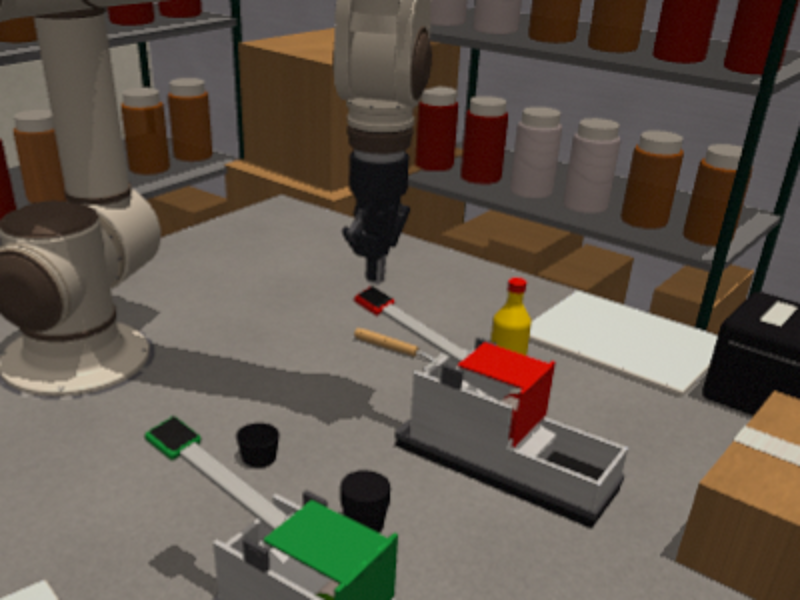

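Call:
servo_tool --motion '[[[0, 0, 5, 0, 0, 0], [0, 0, 5, 0, 0, 0], [0, 0, 5, 0, 0, 0], [0, 0, 3, 0, 0, 0], [0, 0, 2, 0, 0, 0]]]'

```text
time: 3.95
ee_pos: [0.4725, 0.195, 0.2148]
tcp_rot: [-180.0, -0.0, -175.9]
wrist_force: [-0.1, -0.6, 1.2]
opening: 0.0002
```

Call:
servo_tool --motion '[[[0, 0, 2, 0, 0, 0], [0, 0, 2, 0, 0, 0], [0, 0, 2, 0, 0, 0], [0, 0, 2, 0, 0, 0], [0, 0, 0, 0, 0, 0]]]'

```text
time: 4.45
ee_pos: [0.4726, 0.1951, 0.207]
tcp_rot: [-180.0, -0.0, -175.9]
wrist_force: [-0.3, 0.2, 0.3]
opening: 0.0
```

Call:
servo_tool --motion '[[[0, 0, 3, 0, 0, 0], [0, 0, 3, 0, 0, 0], [0, 0, 3, 0, 0, 0], [0, 0, 3, 0, 0, 0], [0, 0, 0, 0, 0, 0]]]'

```text
time: 4.95
ee_pos: [0.4726, 0.195, 0.1947]
tcp_rot: [-180.0, -0.0, -175.9]
wrist_force: [-0.0, -0.2, -0.3]
opening: 0.0001
```

```bash
python3 look.py 3
```

```text
5.05 [0.47270366 0.19501952 0.19506578] [-0.58569585 -0.1946363   0.7619067 ]
```

View pics/l3.png

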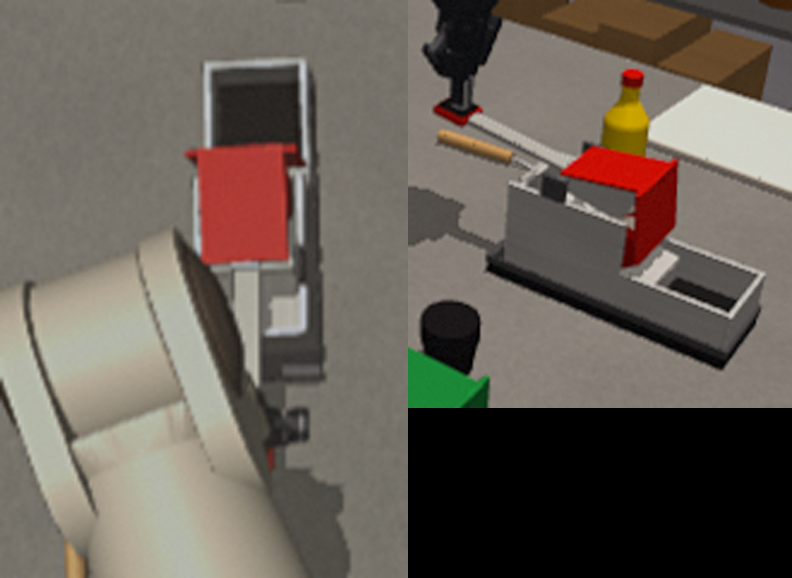

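Call:
servo_tool --motion '[[[2, 0, 6, 0, 0, 0], [2, 0, 6, 0, 0, 0], [1, 0, 6, 0, 0, 0], [1, 0, 6, 0, 0, 0], [1, 0, 6, 0, 0, 0]]]'

```text
time: 5.55
ee_pos: [0.4657, 0.1945, 0.1648]
tcp_rot: [-180.0, 0.0, -175.9]
wrist_force: [1.6, 0.6, 1.7]
opening: -0.0004
```

Call:
servo_tool --motion '[[[0, 0, 6, 0, 0, 0], [0, 0, 6, 0, 0, 0], [0, 0, 6, 0, 0, 0], [0, 0, 6, 0, 0, 0], [0, 0, 0, 0, 0, 0]]]'

```text
time: 6.05
ee_pos: [0.4653, 0.1944, 0.1403]
tcp_rot: [-180.0, -0.1, -175.9]
wrist_force: [0.1, 0.6, 1.6]
opening: -0.0001
```

```bash
python3 look.py 4
```

```text
6.15 [0.46528039 0.19442672 0.14105793] [-0.80605174  0.12184269  1.39497827]
```

View pics/l4.png

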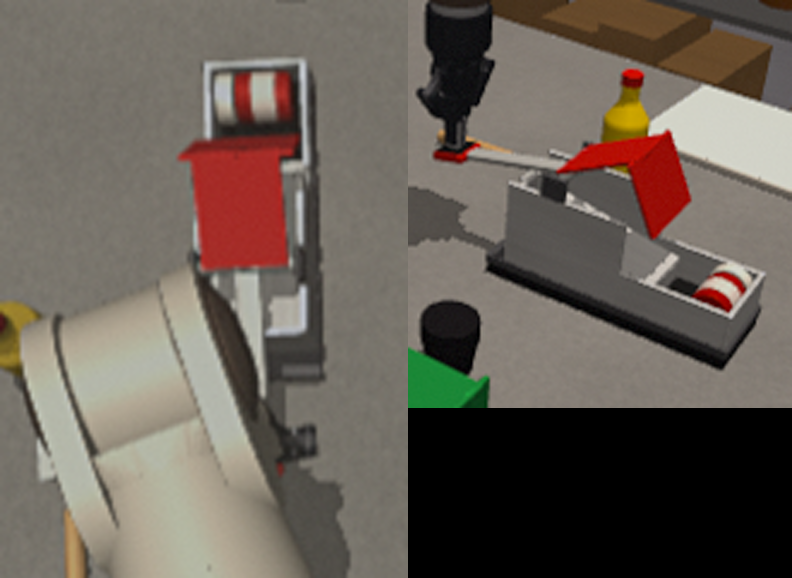

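Call:
servo_tool --motion '[[[0, 0, 5, 0, 0, 0], [0, 0, 5, 0, 0, 0], [-1, 0, 4, 0, 0, 0], [-1, 0, 3, 0, 0, 0], [0, 0, 0, 0, 0, 0]]]'

```text
time: 6.65
ee_pos: [0.4676, 0.1947, 0.1237]
tcp_rot: [-180.0, -0.0, -175.9]
wrist_force: [0.9, 1.1, 2.9]
opening: -0.0
```

Call:
servo_tool --motion '[[[-1, 0, 3, 0, 0, 0], [-1, 0, 3, 0, 0, 0], [0, 0, 2, 0, 0, 0], [0, 0, 0, 0, 0, 0]]]'

```text
time: 7.05
ee_pos: [0.4697, 0.1949, 0.1171]
tcp_rot: [180.0, 0.0, -175.9]
wrist_force: [-4.0, -1.1, 12.2]
opening: -0.0001
```

Call:
servo_tool --motion '[[[0, 0, 1, 0, 0, 0], [0, 0, 0, 0, 0, 0], [0, 0, 0, 0, 0, 0], [0, 0, 0, 0, 0, 0], [0, 0, 0, 0, 0, 0]]]'

```text
time: 7.55
ee_pos: [0.4698, 0.1949, 0.1166]
tcp_rot: [180.0, 0.1, -175.9]
wrist_force: [-4.7, -1.7, 13.3]
opening: 0.0001
```

```bash
python3 look.py 5
```

```text
7.65 [0.46977311 0.19490252 0.11664206] [-5.38778135 -0.8069451  14.36847606]
```

View pics/l5.png

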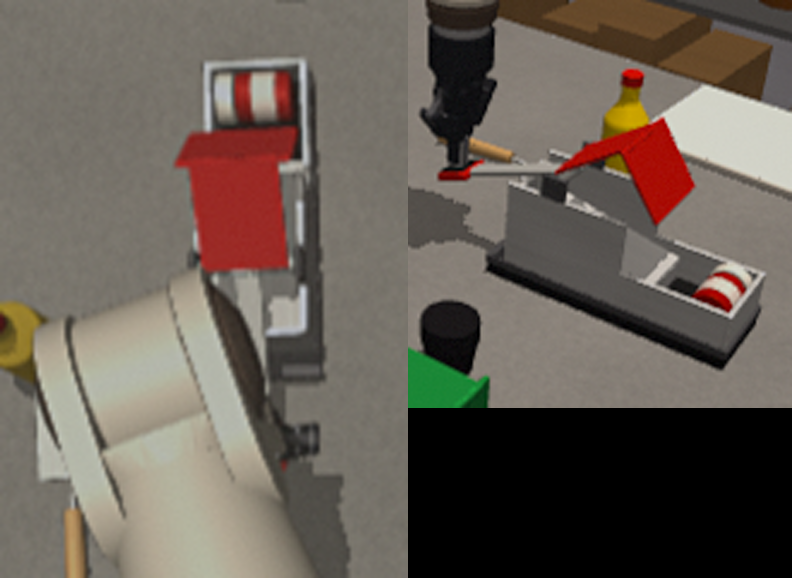

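Run:
```python
from h import *
t,s=D["top"],D["scene"]
a=(np.array([176,165])+.5)/3.4-.5+[150,120]
b=(np.array([664-408,119])+.5)/2.4-.5+[265,110]
r=least_squares(lambda X:np.r_[proj(t,X)-a,proj(s,X)-b],[.7,.26,.2]);print(r.x,r.fun)
print(np.arctan2(r.x[2]-.143,.083)-np.arctan2(.1543-.143,.0964), r.x-[.624,.207,.143])
```

```text
[0.69490806 0.26166447 0.20869195] [-0.23185992 -0.35514468 -0.37073789  0.09637466]
0.5528302155915821 [0.07090806 0.05466447 0.06569195]
```

Call:
servo_tool --motion '[[[0, 0, -2, 0, 0, 0], [1, 0, -3, 0, 0, 0], [1, 0, -4, 0, 0, 0], [1, 0, -4, 0, 0, 0], [1, 0, -4, 0, 0, 0]]]'

```text
time: 8.15
ee_pos: [0.4656, 0.1945, 0.1325]
tcp_rot: [-180.0, -0.0, -175.9]
wrist_force: [-0.7, 0.4, 2.5]
opening: 0.0002
```

Call:
servo_tool --motion '[[[1, 0, -4, 0, 0, 0], [0, 0, -4, 0, 0, 0], [0, 0, -4, 0, 0, 0], [0, 0, -4, 0, 0, 0], [0, 0, -4, 0, 0, 0]]]'

```text
time: 8.65
ee_pos: [0.4646, 0.1944, 0.1525]
tcp_rot: [-180.0, -0.0, -175.9]
wrist_force: [-1.2, -0.1, 1.2]
opening: 0.0003
```

Call:
servo_tool --motion '[[[0, 0, -4, 0, 0, 0], [0, 0, -4, 0, 0, 0], [-1, 0, -4, 0, 0, 0], [-1, 0, -4, 0, 0, 0], [-1, 0, -4, 0, 0, 0]]]'

```text
time: 9.15
ee_pos: [0.4679, 0.1947, 0.1726]
tcp_rot: [180.0, 0.0, -175.9]
wrist_force: [-1.9, 0.0, 1.0]
opening: 0.0001
```

```bash
python3 look.py 6
```

```text
9.25 [0.46813827 0.19476465 0.172941  ] [-0.41934313 -0.37312736  1.37571282]
```

View pics/l6.png

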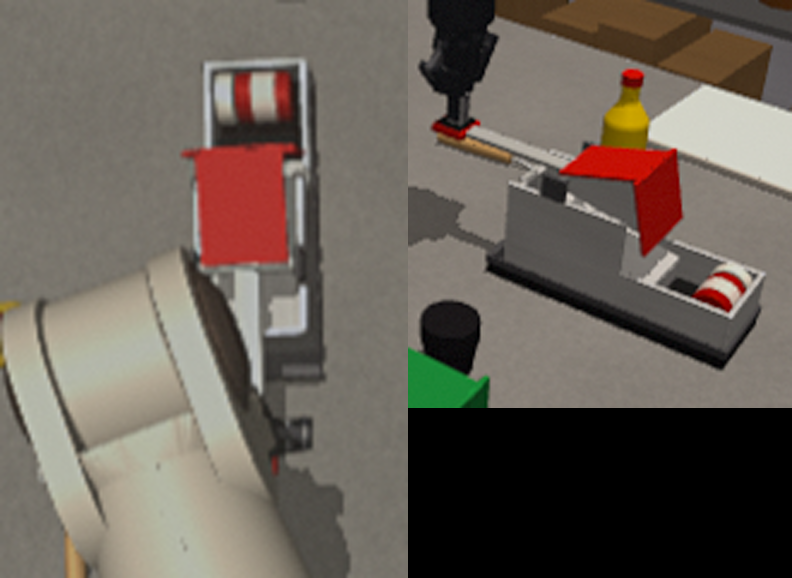

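Call:
servo_tool --motion '[[[-1, 0, -3, 0, 0, 0], [-1, 0, -3, 0, 0, 0], [-1, 0, -3, 0, 0, 0], [-1, 0, -3, 0, 0, 0], [0, 0, -3, 0, 0, 0]]]'

```text
time: 9.75
ee_pos: [0.472, 0.195, 0.1876]
tcp_rot: [-180.0, 0.0, -175.9]
wrist_force: [1.1, 0.2, 1.8]
opening: 0.0002
```

Call:
servo_tool --motion '[[[-1, 0, -3, 0, 0, 0], [0, 0, -2, 0, 0, 0], [0, 0, -2, 0, 0, 0], [0, 0, -2, 0, 0, 0], [0, 0, -2, 0, 0, 0]]]'

```text
time: 10.25
ee_pos: [0.4728, 0.1951, 0.1984]
tcp_rot: [180.0, 0.0, -175.9]
wrist_force: [0.6, 0.1, 1.6]
opening: 0.0001
```

Call:
servo_tool --motion '[[[0, 0, -2, 0, 0, 0], [0, 0, -2, 0, 0, 0], [0, 0, -2, 0, 0, 0], [0, 0, -2, 0, 0, 0], [0, 0, -2, 0, 0, 0]]]'

```text
time: 10.75
ee_pos: [0.4727, 0.195, 0.2085]
tcp_rot: [180.0, -0.0, -175.9]
wrist_force: [1.3, -0.2, 0.7]
opening: -0.0001
```

Call:
servo_tool --motion '[[[0, 0, -3, 0, 0, 0], [0, 0, -4, 0, 0, 0], [0, 0, -5, 0, 0, 0], [0, 0, -10, 0, 0, 0], [0, 0, -15, 0, 0, 0]]]'

```text
time: 11.25
ee_pos: [0.4723, 0.1949, 0.2456]
tcp_rot: [-180.0, -0.1, -175.9]
wrist_force: [0.2, -0.4, 0.1]
opening: -0.0003
```

Call:
servo_tool --motion '[[[0, 0, -15, 0, 0, 0], [0, 0, -15, 0, 0, 0], [0, 0, 0, 0, 0, 0], [0, 0, 0, 0, 0, 0], [0, 0, 0, 0, 0, 0]]]'

```text
time: 11.75
ee_pos: [0.4725, 0.195, 0.2745]
tcp_rot: [-180.0, -0.1, -175.9]
wrist_force: [-0.3, -0.3, -0.3]
opening: 0.0001
```

```bash
python3 look.py 7
```

```text
11.85 [0.47246391 0.19493815 0.27451149] [0.07902385 0.12041723 0.73003812]
```

View pics/l7.png

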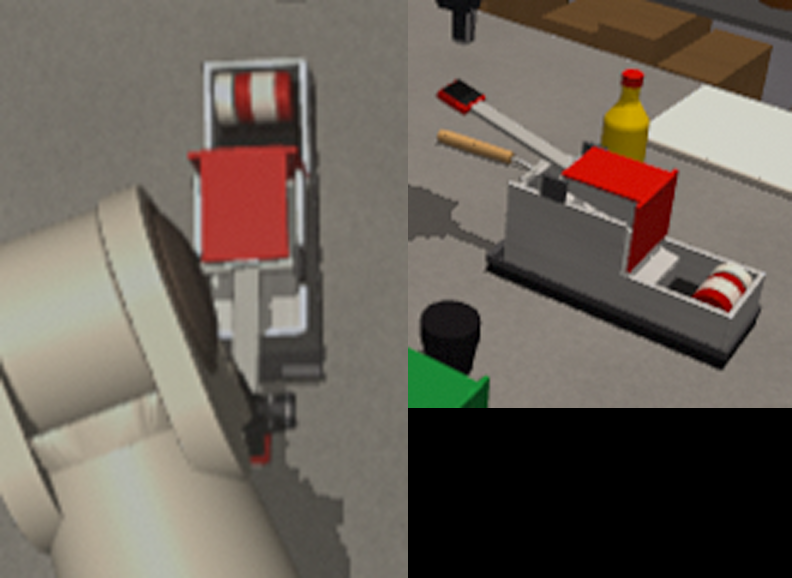

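The lid matches its starting picture: the front corner is at (676,172) and the pad at (460,96), so it is shut. The jar lies still in the tray at (722,287), and the gripper is clear.

Run:
```python
from workcell import bot
print(bot.job_done())
```

```text
the job is handed in; nothing more can be done
None
```

I pressed the red lever down to its stop with the closed fingertips, let it back up slowly, and handed the job in. `job_done()` gives no verdict.

- **Press and hold:** At the stop I felt about 14 N, well above the 1–4 N return force. Measuring the open lid in both cameras gave about 0.55 rad in the script. A hand correction for the unit's skew puts it near 0.60. I held it there for about 0.5 s while the jar lay in the catch tray.
- **Release:** I raised the finger along the lever's arc at 20–40 mm/s, with the lever following it. Light contact force lasted until roughly 0.208 m TCP height, which is about where the pad is fully up. I never measured the lid's closing speed directly.
- **Last pictures:** They showed the red lid back in its starting position and the jar in the tray, unmoved since it first rolled out. The gripper was about 65 mm above the pad, with only noise on the force reading.
- **Not fully checked:** I didn't inspect the green dispenser, the tub lid or the amber jar in the final pictures. The arm's path stayed well clear of them, and no check failed.

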